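Seat a comb tub in the holding jig and snap the rocker clamp over

ROBOT

A 7-joint arm with a two-finger parallel gripper is mounted at the origin on the work surface. World frame = base frame: x ahead of the robot, y to its left, z up, the work surface at z = 0. Lengths are in m, angles in rad, forces in N, time in s.
With the tool pointing down it reaches from about 0.4 to 0.875 m from the base axis. Payload 19.3 kg.
Tool frame: the origin (TCP) lies between the finger pads; the fingertips stand ahead of it and the grasp point (between the pads) lies 8 mm behind it (bot.tip_extent is the x of the fingertips in the tool frame, in m); x points along the fingers, y is the direction in which the jaws open and shut, and the axes are right-handed (so a half turn about x gives the same grasp; the last joint's range is limited). The gripper opens to 85 mm and grips with 20 to 120 N. Pads are 22 mm wide; open, the fingers measure 114 mm over their backs; the gripper's body (76 mm by 85 mm) begins 54 mm behind the grasp point. The pads swing forward as they close: fully open they stand 13 mm farther back than shut.
Start: joints at [-1.32, 0.521, -0.036, 1.599, 0.021, 1.021, -0.113], TCP at [0.197, 0.593, 0.242] pointing down, gripper open.
Joint ranges: [-2.91, 2.91], [-0.3, 2.13], [-1.5, 1.42], [0.17, 2.43], [-1.26, 4.41], [0.16, 1.93], [-2.52, 2.52]. Speed limits (rad/s): [1.89, 1.89, 2.39, 2.39, 3.01, 3.01, 3.01].

INTERFACE

Orientations are given as [roll, pitch, yaw] about the fixed x, y, z axes, in that order (R = Rz(yaw) Ry(pitch) Rx(roll)).
In Python, from workcell import observe, grab_frame, camera_info, bot, nets gives the robot as it stands.
- The arm moves only by the tool jog_arm, never from a script. Its argument "commands" is a list of rows, each a list of 6 numbers: the shift along the tool's x, y, z in mm, then the turn, a rotation vector about the tool's x, y, z in rad. A call has 1 to 20 rows; each row shifts and turns the pose as measured when the row begins, along the tool's axes as they then stand; what a row does not reach is not made up. A row lasts 1/10 s, in which the tool goes at most 50 mm and 8.59 degrees, less where a joint would pass 70% of its speed; a pose out of reach is approached as far as the arm can. A call is refused whole if a number of a shift passes 50 or a number of a turn 0.15, either way. A call with a gripper value outside its range is refused whole. "gripper" is the closure in counts, from 0 (fully open) to 255 (shut), set as the call begins (left out, the last holds). The fingers move at their own pace and stop on an object; "newtons" is the grip in N (left out, the last holds). Time passes only in rows, so rows that do not move let the fingers close. It gives the time, the measured TCP pose, the force and the opening at its end, in the units of the state.
- observe(): the state, without advancing time (a new reading comes with each control period).
- grab_frame(name): name is "scene" or "top" or "wrist"; returns the picture (420x560x3 uint8, red, green, blue); there is no depth.
- camera_info(name): a dict with "fov_y" (degrees; the focal length in pixels is half the picture's height over the tangent of half this angle, whatever the lens; pixels are square), "cx", "cy" (the principal point, pixels), "R" (3x3) and "t" (3): a world point X has camera coordinates R X + t; the wrist camera has in their place "tool_from_camera" (4x4, takes a point from camera to tool coordinates, whose origin is the TCP and whose axes are the tool frame's). Camera axes: x right, y down, z forward; pixel columns grow to the right and rows downward; lengths in m; the calibration is good to about 2 mm. A picture is of the moment at which its call begins: read the wrist's pose just before it. camera_info takes no time and is no camera call.
- bot.job_done(): hands the job in, once; it reports no verdict.
Trained networks look in the newest picture that a camera, given by its name, has taken for a name from the list of things; names that differ only in an ending like _2 or _b are one class to them, and where a whole thing is asked for, a point or a joint stands for the part that bears it (a point fixed in the world has none). Each returns a list of dicts, best first, with "p" (0 to 1); they miss things now and then, are a little off and sometimes report something else, mostly with a low value. They report only what shows in the picture. A call takes as long as a camera call. They do not tell look-alikes from the thing itself.
- nets.find_in(camera, name): "rect" ([left, top, right, bottom] in pixels, round what is visible of it).
- nets.silhouettes(camera, name): "mask" (420x560 bool, what is visible of it) and "rect" ([left, top, right, bottom] in pixels, round what is visible of it).
- nets.pinpoint(camera, name): "location" ([column, row] in pixels: a listed point, or the origin of a listed thing).
The state is a dict: "clock": time; "qpos": joint angles; "qd": joint speeds; "joint_efforts": joint torques, N m; "position": TCP position; "tool_rot": TCP orientation; "force": force on the tool from outside, world axes, zero at the start; "moment": the same for the moment, N m; "grip_width": finger opening in m.
Only numpy, scipy, OpenCV 4.12 (cv2) and the standard library are available. Lean on these libraries where they do the work, as an engineer would, in place of code of your own. Each camera call takes 0.05 s, during which the arm holds its last target.

TASK

Slide the yellow-lidded comb tub gently along the jig, between the white rails, until it is fully home against the black rubber buffer. Then push the red pad of the rocker clamp gently down past its centre so that it snaps over and its foot holds the tub's lid down. Leave the tub home and clamped, let go of everything, and do not disturb the jars, tubs and tools round about.

Things in the scene. Friction and masses are not known exactly. Their poses are not given: they have to be found in the camera images.
- jig: Fixed jig. Origin: centre line of its aluminium base plate (420 x 170 x 8 mm, x -210 to +210 mm), at table level. +x: way the tub slides in; y left of it; z up. White rails, tops 30 mm above the table, run parallel from x = 10 to 160 mm, inner faces at y = +-52.5 mm; from x = -31 to 10 mm they flare out to +-63 mm. Takes no more than 20 N from the robot, rocker too.
- stop_near (a point): Point on the jig's centre line, 32 mm above the table, x = 90 mm. The black rubber buffer (60 mm wide, 17 to 47 mm above the table) sits on a grey carriage clamped here; its setting is NOT measured: its face stands 0 to 50 mm beyond this point along jig +x (still during a run). Feel or see it. The rubber yields 0.33 mm per N, at most 4 mm, then is hard; it springs back.
- rocker_near (a point): Point on the jig's centre line, 40 mm along jig x, 138 mm above the table: middle of the red pad's top if the carriage were at its nearest setting (rocker open). The rocker rides on the carriage, so the real pad is 0 to 50 mm farther along jig +x, always 50 mm short of the buffer's face. Pad 34 (along jig x) x 46 mm. Hinge line: along jig y, 30 mm beyond the buffer's face, 100 mm above the table.
- tub: Tub to clamp: closed clear box of cut comb, yellow lid, 150 (x) x 100 (y) x 50 (z) mm, 0.3 to 0.55 kg. Origin: centre of its underside, on the base plate, 8 mm above the table. +x points to the buffer: leading face at x = 75 mm, face to push on at x = -75 mm. 2.5 mm clearance each side between the rails. Fragile: over 16 N from the robot breaks it; sliding takes up to about 5 N.
- rocker (a joint): Angle (rad) of the seesaw clamp bar. 0: open, red-pad end up (pad top 138 mm above the table); 0.35: centre (112 mm); about 0.63: clamped, foot on the lid (90 mm); limit 0.74. A spring drives it away from the centre both ways: pressing the pad's middle down takes about 12 N at 0, falling to none at the centre; past it, it snaps over by itself and presses the lid with about 9 N.
Things that resemble listed ones, but are neither listed nor needed, are in the scene too. What is meant by the tub is not purple or turquoise, and is the smaller of those in its own colour.

How it is judged:
By the outcome, as a careful person would: the job done as asked, in the order asked, and still so for the second after the job is handed in, with the robot touching nothing.
It also fails if it takes over 67 s, if anything falls off the work surface, if the arm or the gripper's body presses on something with over 40 N, if the wrist force passes 120 N, or if a joint passes its speed limit or range.

## Working session

There is one attempt and no reset: what is moved stays moved. The work goes in short steps, Python scripts to look and compute and a tool call to move; the robot and the scene stay as the last step left them, time stands still between calls to the robot, and variables do not carry over. Pictures are saved under pics/ and viewed, and the job is handed in when it is done.

Besides the shell and the picture viewer there is one more tool, called after ">>>" as name(argument=value, ...), one argument or row to a line, values as JSON. jog_arm: Moves the arm, as the interface text tells. Its arguments: {"type":"object","properties":{"commands":{"type":"array","items":{"type":"array","items":{"type":"number"}}},"gripper":{"type":"number"},"newtons":{"type":"number"}},"required":["commands"]}

```bash
mkdir -p pics; ls
python3 - <<'E'
from workcell import observe, grab_frame, camera_info, bot, nets
import cv2
print(observe()); print(bot.tip_extent)
for n in ("scene","top","wrist"):
    im=grab_frame(n); cv2.imwrite(f"pics/a_{n}.png",im[:,:,::-1]); print(n,camera_info(n))
    for k in ("jig","tub","rocker"):
        print(k,[(round(d["p"],2),[int(v) for v in d["rect"]]) for d in nets.find_in(n,k)])
    for k in ("stop_near","rocker_near","jig","tub"):
        print(k,[(round(d["p"],2),[int(v) for v in d["location"]]) for d in nets.pinpoint(n,k)])
E
```

```text
pics
{'clock': 0.0, 'qpos': array([-1.32017905,  0.52203746, -0.03631935,  1.59997347,  0.02119291,
        1.02109254, -0.1128117 ]), 'qd': array([-1.37279151e-03, -7.31096992e-04,  4.79205402e-05, -6.13643071e-04,
        1.44061484e-03,  1.24200615e-03,  1.01876201e-03]), 'joint_efforts': array([-9.06697151e-04, -9.27072644e+01,  1.97921567e+00, -3.69950008e+01,
        1.76903279e-02,  8.02005030e-03,  5.95435449e-05]), 'position': array([0.19702689, 0.59280595, 0.24172356]), 'tool_rot': array([-1.50207619,  1.56967022, -1.82292645]), 'force': array([-0.39797845,  0.93769659,  0.5079972 ]), 'moment': array([ 0.01303365, -0.02457193,  0.02203499]), 'grip_width': 0.08542945792065997}
0.011
scene {'fov_y': 51.34074931224678, 'cx': 290.6932620014588, 'cy': 206.68968863074932, 'R': array([[-0.34735052,  0.93772763,  0.00380999],
       [ 0.54493632,  0.20515702, -0.8129914 ],
       [-0.76314614, -0.28031678, -0.58226323]]), 't': array([ 0.19889712, -0.1644736 ,  1.40252388])}
jig [(0.9, [204, 219, 405, 333])]
tub [(0.92, [218, 214, 296, 275]), (0.85, [375, 177, 465, 240]), (0.71, [95
[... 755 characters left out ...]
])]
rocker_near [(0.87, [229, 169])]
jig [(0.57, [250, 186])]
tub [(0.83, [296, 192]), (0.8, [385, 143]), (0.75, [378, 279]), (0.7, [168, 295])]
wrist {'fov_y': 66.8288633069715, 'cx': 280.0672337481391, 'cy': 211.54849150428615, 'tool_from_camera': array([[ 2.27838859e-04, -3.23658153e-01,  9.46174058e-01,
        -1.30945457e-01],
       [ 9.99999858e-01, -3.82070792e-04, -3.71495234e-04,
         4.38929204e-04],
       [ 4.81742932e-04,  9.46174008e-01,  3.23658020e-01,
        -8.47008664e-02],
       [ 0.00000000e+00,  0.00000000e+00,  0.00000000e+00,
         1.00000000e+00]])}
jig []
tub [(0.85, [0, 240, 130, 388])]
rocker []
stop_near []
rocker_near []
jig []
tub [(0.88, [49, 304])]
```

View pics/a_scene.png

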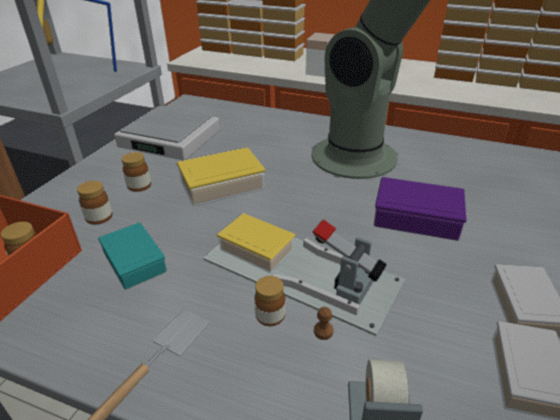

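View pics/a_top.png

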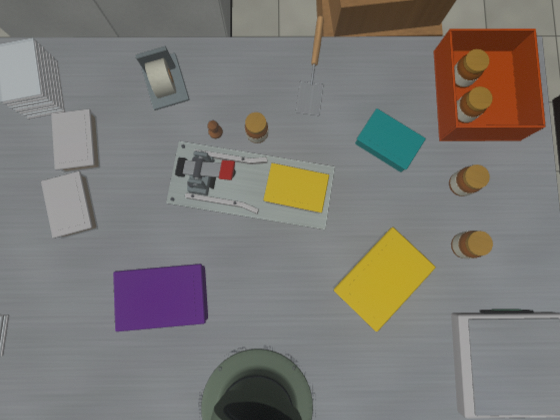

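View pics/a_wrist.png

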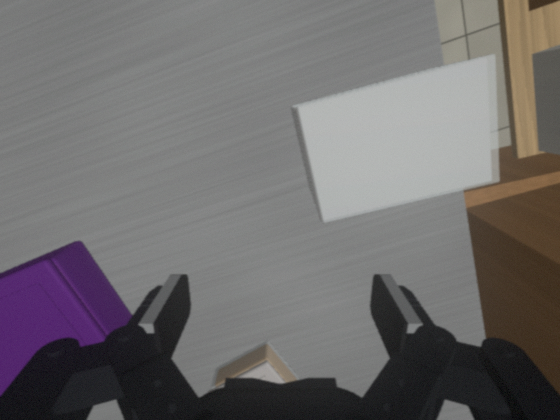

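The top view shows the jig (plate corners near (178,143), (335,162), (325,228) and (167,206)). The smaller yellow tub is at (296,188) and the red pad at (227,170), with a jar beside the rail at (256,127). The scene view agrees. I'll measure the corners next.

```bash
cat > h.py <<'E'
import numpy as np, cv2
from workcell import observe, grab_frame, camera_info, bot, nets
from scipy.spatial.transform import Rotation as Rn
def cam(n,st=None):
    c=camera_info(n); f=210/np.tan(np.radians(c["fov_y"])/2)
    if "R" in c: R,t=np.array(c["R"]),np.array(c["t"])
    else:
        st=st or observe(); T=np.eye(4); T[:3,:3]=Rn.from_euler("xyz",st["tool_rot"]).as_matrix(); T[:3,3]=st["position"]
        M=np.linalg.inv(T@c["tool_from_camera"]); R,t=M[:3,:3],M[:3,3]
    return f,c["cx"],c["cy"],R,t
def proj(C,X):
    f,cx,cy,R,t=C; p=np.atleast_2d(X)@R.T+t; return np.c_[f*p[:,0]/p[:,2]+cx,f*p[:,1]/p[:,2]+cy]
def back(C,uv,z):
    f,cx,cy,R,t=C; uv=np.atleast_2d(np.float64(uv)); d=np.c_[(uv[:,0]-cx)/f,(uv[:,1]-cy)/f,np.ones(len(uv))]@R
    o=-R.T@t; return o+d*((z-o[2])/d[:,2])[:,None]
E
python3 - <<'E'
from h import *
im=cv2.imread("pics/a_top.png"); c=im[130:240,155:345]; cv2.imwrite("pics/b_top.png",cv2.resize(c,None,fx=4.2,fy=4.2,interpolation=cv2.INTER_CUBIC))
im=cv2.imread("pics/a_scene.png"); c=im[205:345,195:415]; cv2.imwrite("pics/b_scene.png",cv2.resize(c,None,fx=3.6,fy=3.6,interpolation=cv2.INTER_CUBIC))
C=cam("top")
print(back(C,[(178,143),(335,162),(325,228),(167,206)],.008).round(4))
E
```

```text
[[ 0.6652  0.2085  0.008 ]
 [ 0.6114 -0.2074  0.008 ]
 [ 0.4362 -0.1769  0.008 ]
 [ 0.4962  0.2325  0.008 ]]
```

View pics/b_top.png

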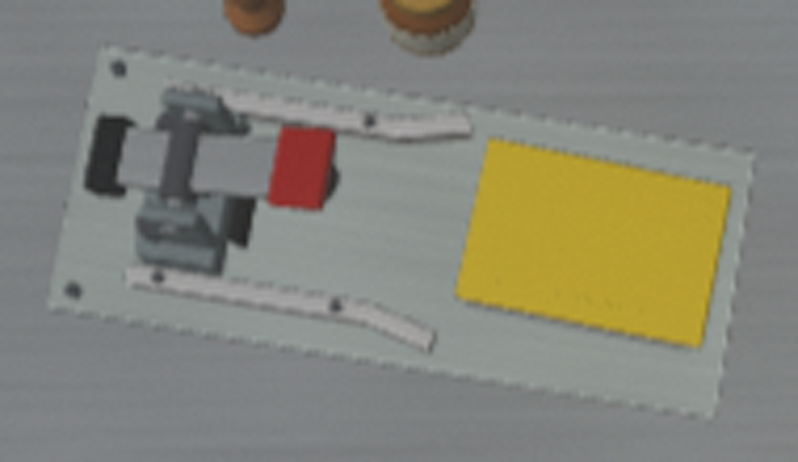

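View pics/b_scene.png

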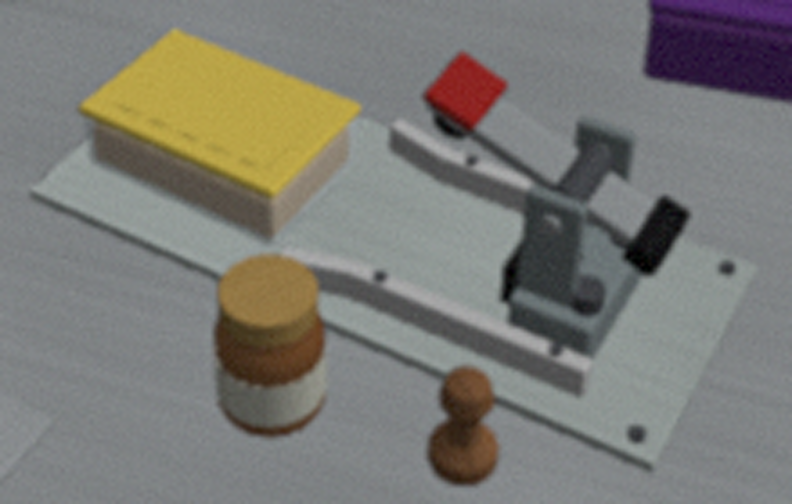

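```bash
cat > fit.py <<'E'
from h import *
from scipy.optimize import least_squares
T,S=cam("top"),cam("scene")
jt=np.array([(179.3,141.2),(334.3,166.4),(325,229),(166.4,202.9)]); jtp=np.array([(210,-85),(-210,-85),(-210,85),(210,85)])
js=np.array([(204.2,257.8),(376.1,334.7),(405.3,278.6)]); jsp=np.array([(-210,-85),(210,-85),(210,85)])
def W(p,P,z):
    c,s=np.cos(p[2]),np.sin(p[2]); P=np.array(P)/1000
    return np.c_[p[0]+c*P[:,0]-s*P[:,1],p[1]+s*P[:,0]+c*P[:,1],np.full(len(P),z)]
ft=lambda p:(proj(T,W(p,jtp,.008))-jt).ravel(); fs=lambda p:(proj(S,W(p,jsp,.008))-js).ravel()
a=least_squares(ft,[.55,0,1.7]); b=least_squares(fs,[.55,0,1.7]); j=least_squares(lambda p:np.r_[ft(p),fs(p)],[.55,0,1.7])
print(a.x,b.x,j.x,j.fun.round(1))
p=j.x
def tojig(X):
    c,s=np.cos(p[2]),np.sin(p[2]); d=np.array(X)[:,:2]-p[:2]; return np.c_[d@[c,s],d@[-s,c]]*1000
E
python3 - <<'E'
from fit import *
lid=np.array([(270.95,162.9),(329.05,174.3),(321.7,212.9),(263.8,200.95)])
L=back(T,lid,.058); print("lid world",L.round(3)); Q=tojig(L); print("jig",Q.round(1)); print("centre",Q.mean(0)); e=Q[0]-Q[1]; print("yaw",np.degrees(np.arctan2(e[1],e[0])),np.linalg.norm(e),np.linalg.norm(Q[1]-Q[2]))
e=Q[3]-Q[2];print("yaw",np.degrees(np.arctan2(e[1],e[0])))
# scene lid corners
ls=np.array([(175,30),(360,107),(273,194),(80,108)])/3.6+[195,205]; Q=tojig(back(S,ls,.058)); print("scene jig",Q.round(1),Q.mean(0))
pad=np.array([(301.5,168)])/4.2+[155,130]; print("pad top",tojig(back(T,pad,.136)))
pad=np.array([(465,92)])/3.6+[195,205]; print("pad scene",tojig(back(S,pad,.136)))
m=(np.array([(372,120),(336,306),(471,125),(432,342)])/4.2+[155,130]); print("screws, rail ends",tojig(back(T,m,.030)).round(1))
im=cv2.imread("pics/a_top.png")
E
```

```text
[0.55196665 0.01434616 1.40004179] [0.55487749 0.01931312 1.39044724] [0.55324848 0.01692071 1.39571142] [-1.4 -1.2 -0.2 -0.3 -0.7  0.2 -1.6 -0.7 -1.8 -1.1 -0.2 -1.5 -0.5 -0.8]
lid world [[ 0.597 -0.038  0.058]
 [ 0.567 -0.184  0.058]
 [ 0.469 -0.164  0.058]
 [ 0.5   -0.02   0.058]]
jig [[ -46.9  -52.5]
 [-195.8  -48.2]
 [-192.6   51.7]
 [ -45.8   46.3]]
centre [-120.27370276   -0.68386348]
yaw -1.640741972261186 149.00581735673543 99.99249638878331
yaw -2.11231144156319
scene jig [[-184.    45.4]
 [ -37.5   38.1]
 [ -41.3  -57.2]
 [-187.5  -51.8]] [-112.56832316   -6.4003657 ]
pad top [[47.13644077  1.42047473]]
pad scene [[52.95457107 -3.96634025]]
screws, rail ends [[ 26.5 -59. ]
 [ 27.3  59.1]
 [-34.2 -66.2]
 [-34.   71. ]]
```

Run:
```python
from fit import *
R=Rn.from_euler("xyz",observe()["tool_rot"]).as_matrix(); print(R.round(3))
for y in ([0],[1]):
    jx=np.array([np.cos(p[2]),np.sin(p[2]),0])*(1 if y[0]==0 else -1)
    Rt=np.c_[[0,0,-1],np.cross(jx,[0,0,-1]),jx]; rv=Rn.from_matrix(R.T@Rt).as_rotvec(); print(rv)
    for P in ([-60,0],[-270,0],[-100,0]):
        w=W(p,[P],.26)[0]; print(P,w, R.T@(w-observe()["position"])*1000)
```

```text
[0.55196665 0.01434616 1.40004179] [0.55487749 0.01931312 1.39044724] [0.55324848 0.01692071 1.39571142] [-1.4 -1.2 -0.2 -0.3 -0.7  0.2 -1.6 -0.7 -1.8 -1.1 -0.2 -1.5 -0.5 -0.8]
[[ 0.     0.315  0.949]
 [-0.     0.949 -0.315]
 [-1.    -0.     0.   ]]
[-1.71656531e+00 -1.60842912e-06  3.11435480e-05]
[-60, 0] [ 0.54279698 -0.042162    0.26      ] [ -17.69280865 -493.82493702  528.38958113]
[-270, 0] [ 0.50621671 -0.24895147  0.26      ] [ -17.68825053 -701.59778227  558.89277372]
[-100, 0] [ 0.53582931 -0.08155047  0.26      ] [ -17.69194044 -533.40071707  534.19971305]
[1.42502735e+00 2.99269883e-05 1.54559909e-06]
[-60, 0] [ 0.54279698 -0.042162    0.26      ] [ -17.69280865 -493.82493702  528.38958113]
[-270, 0] [ 0.50621671 -0.24895147  0.26      ] [ -17.68825053 -701.59778227  558.89277372]
[-100, 0] [ 0.53582931 -0.08155047  0.26      ] [ -17.69194044 -533.40071707  534.19971305]
```

```bash
cat > plan.py <<'E'
from fit import *
def plan(target,n,yawflip=True):
    st=observe(); R=Rn.from_euler("xyz",st["tool_rot"]).as_matrix(); P=st["position"].copy()
    jx=-np.array([np.cos(p[2]),np.sin(p[2]),0]); Rt=np.c_[[0,0,-1],np.cross(jx,[0,0,-1]),jx]
    rv=Rn.from_matrix(R.T@Rt).as_rotvec(); out=[]
    for i in range(n):
        d=R.T@((np.array(target)-P)/(n-i))*1000; r=Rn.from_matrix(R.T@Rt).as_rotvec()/(n-i)
        d=d.round(0); r=r.round(3); out.append(list(d)+list(r)); P=P+R@d/1000; R=R@Rn.from_rotvec(r).as_matrix()
    print(str([[float(f"{v:g}") for v in o] for o in out]).replace(".0,",",").replace(".0]","]")); print(P)
E
python3 -c "
from plan import *
plan(W(p,[[-60,0]],.26)[0],19)"
```

```text
[0.55196665 0.01434616 1.40004179] [0.55487749 0.01931312 1.39044724] [0.55324848 0.01692071 1.39571142] [-1.4 -1.2 -0.2 -0.3 -0.7  0.2 -1.6 -0.7 -1.8 -1.1 -0.2 -1.5 -0.5 -0.8]
[[-1, -26, 28, 0.075, 0, 0], [-1, -24, 30, 0.075, 0, 0], [-1, -22, 31, 0.075, 0, -0], [-1, -19, 33, 0.075, 0, -0], [-1, -17, 34, 0.075, 0, -0], [-1, -14, 35, 0.075, 0, -0], [-1, -11, 36, 0.075, 0, -0], [-1, -9, 37, 0.075, 0, -0], [-1, -6, 38, 0.075, 0, -0], [-1, -3, 38, 0.075, 0, -0], [-1, 0, 38, 0.075, 0, -0], [-1, 3, 38, 0.075, 0, -0], [-1, 6, 38, 0.075, 0, -0], [-1, 9, 37, 0.075, 0, -0], [-1, 11, 36, 0.075, 0, -0], [-1, 14, 35, 0.075, 0, -0], [-1, 17, 34, 0.075, 0, -0], [-0, 19, 33, 0.075, 0, -0], [-1, 21, 32, 0.075, 0, -0]]
[ 0.54258588 -0.04211484  0.26030719]
```

>>> jog_arm(
  commands=[
    [-1,-26,28,0.075,0,0],
    [-1,-24,30,0.075,0,0],
    [-1,-22,31,0.075,0,0],
    [-1,-19,33,0.075,0,0],
    [-1,-17,34,0.075,0,0],
    [-1,-14,35,0.075,0,0],
    [-1,-11,36,0.075,0,0],
    [-1,-9,37,0.075,0,0],
    [-1,-6,38,0.075,0,0],
    [-1,-3,38,0.075,0,0],
    [-1,0,38,0.075,0,0],
    [-1,3,38,0.075,0,0],
    [-1,6,38,0.075,0,0],
    [-1,9,37,0.075,0,0],
    [-1,11,36,0.075,0,0],
    [-1,14,35,0.075,0,0],
    [-1,17,34,0.075,0,0],
    [0,19,33,0.075,0,0],
    [-1,21,32,0.075,0,0],
    [0,0,0,0,0,0],
  ],
)

```text
clock: 3.2
position: [0.5382, -0.0756, 0.2611]
tool_rot: [2.546, 1.563, 0.744]
force: [-0.5, -0.1, -0.1]
grip_width: 0.0854
```

Run:
```python
from fit import *
st=observe(); im=grab_frame("wrist"); cv2.imwrite("pics/c_wrist.png",im[:,:,::-1]); np.save("c_st.npy",st,allow_pickle=True)
print(st["position"],Rn.from_euler("xyz",st["tool_rot"]).as_matrix().round(3),st["qpos"].round(2))
```

```text
[0.55196665 0.01434616 1.40004179] [0.55487749 0.01931312 1.39044724] [0.55324848 0.01692071 1.39571142] [-1.4 -1.2 -0.2 -0.3 -0.7  0.2 -1.6 -0.7 -1.8 -1.1 -0.2 -1.5 -0.5 -0.8]
[ 0.53816434 -0.07564672  0.26111314] [[ 0.006  0.973 -0.229]
 [ 0.005 -0.229 -0.973]
 [-1.     0.004 -0.006]] [-0.35  0.41  0.52  1.82 -0.25  0.97  0.05]
```

View pics/c_wrist.png

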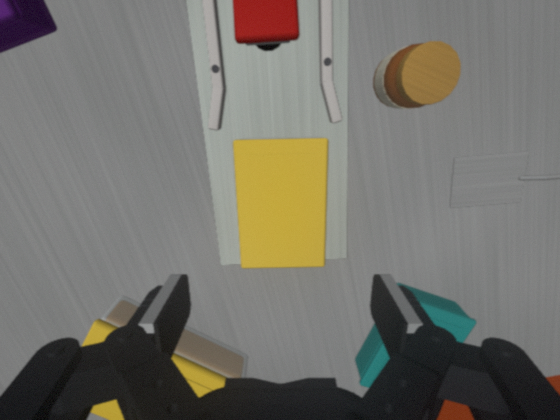

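Run:
```python
import cv2
im=cv2.imread("pics/c_wrist.png"); cv2.imwrite("pics/c1.png",cv2.resize(im[0:145,180:370],None,fx=4,fy=4,interpolation=cv2.INTER_CUBIC)); cv2.imwrite("pics/c2.png",cv2.resize(im[130:275,180:370],None,fx=4,fy=4,interpolation=cv2.INTER_CUBIC))
```

```text
(no output)
```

View pics/c1.png

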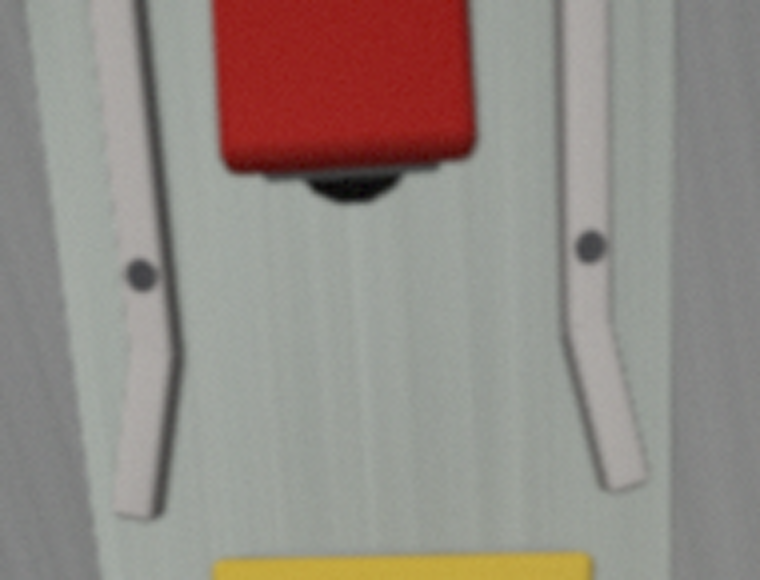

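View pics/c2.png

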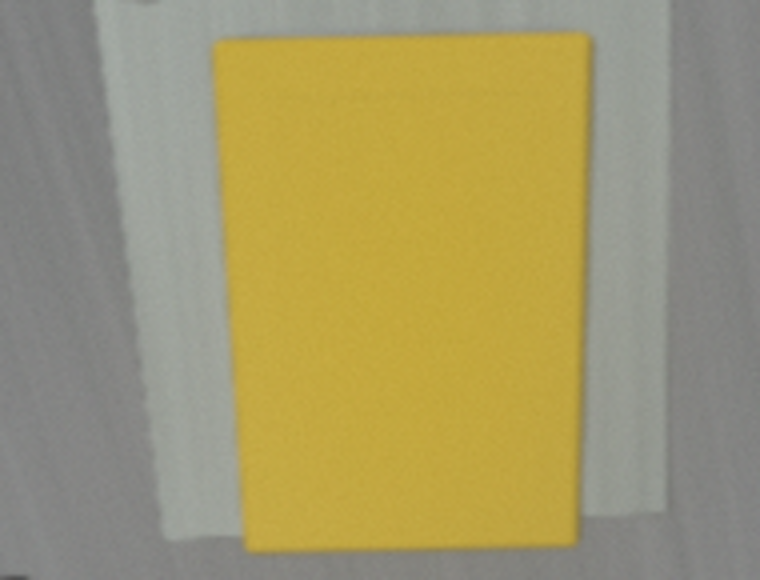

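```bash
cat > fit2.py <<'E'
import fit
from fit import *
st=np.load("c_st.npy",allow_pickle=True).item(); Cw=cam("wrist",st)
A=np.array([(163,540),(665,512)])/4+[180,130]; AP=[(-210,85),(-210,-85)]
B=np.array([(155,519),(605,491),(170,352),(570,335)])/4+[180,0]; BP=[(-31,63),(-31,-63),(10,52.5),(10,-52.5)]
g=lambda q:np.r_[(proj(Cw,W(q,AP,.008))-A).ravel(),(proj(Cw,W(q,BP,.03))-B).ravel()]
r=least_squares(g,fit.p); print("wrist fit",r.x,r.fun.round(1)); fit.p=r.x; p=r.x
E
python3 - <<'E'
from fit2 import *
lid=np.array([(214,42),(590,34),(577,541),(246,550)])/4+[180,130]
L=back(Cw,lid,.058); print(L.round(4)); Q=tojig(L); print(Q.round(1),Q.mean(0)); 
for a,b in((0,3),(1,2)): e=Q[a]-Q[b]; print(np.degrees(np.arctan2(e[1],e[0])),np.linalg.norm(e))
t=np.array([(155,0),(556,0)])
pad=np.array([(225,165),(473,150),(213,0),(468,0)])/4+[180,0]
for z in(.13,.138): print("pad near edge",tojig(back(Cw,pad,z)).round(1))
print("top lid",tojig(back(T,np.array([(270.95,162.9),(329.05,174.3),(321.7,212.9),(263.8,200.95)]),.058)).round(1))
E
```

```text
[0.55196665 0.01434616 1.40004179] [0.55487749 0.01931312 1.39044724] [0.55324848 0.01692071 1.39571142] [-1.4 -1.2 -0.2 -0.3 -0.7  0.2 -1.6 -0.7 -1.8 -1.1 -0.2 -1.5 -0.5 -0.8]
wrist fit [0.5517667  0.01584057 1.39535804] [-0.4  0.4  0.2  0.7 -0.8 -0.6  0.8 -0.3  0.7  0.9 -0.5 -0.8]
[[ 0.5021 -0.0175  0.058 ]
 [ 0.5969 -0.0378  0.058 ]
 [ 0.5664 -0.1806  0.058 ]
 [ 0.471  -0.1609  0.058 ]]
[[ -41.5   43. ]
 [ -45.   -53.8]
 [-190.9  -48.7]
 [-188.2   48.7]] [-116.395671     -2.67822416]
-2.20991561195464 146.76274062669876
-2.0071511552659387 146.0069119193996
pad near edge [[ 36.8  23.2]
 [ 36.7 -22.5]
 [ 63.1  22.7]
 [ 60.6 -22.6]]
pad near edge [[ 35.4  22.3]
 [ 35.3 -22. ]
 [ 60.9  21.9]
 [ 58.4 -22. ]]
top lid [[ -45.5  -53.8]
 [-194.5  -49.6]
 [-191.3   50.4]
 [ -44.5   45. ]]
```

```bash
sed -i 's/^from fit import/from fit2 import/' plan.py
python3 - <<'E'
from plan import *
print(tojig(back(T,[(392,229),(434,267),(377,328),(335,288)],.06)).round(0).tolist())
print(tojig(back(T,[(357,142),(375,109),(424,138),(404,171)],.05)).round(0).tolist())
print(tojig(back(T,[(256,127)],.06)).round(0).tolist())
plan(W(p,[[-240,-2]],.20)[0],6)
E
```

```text
[0.55196665 0.01434616 1.40004179] [0.55487749 0.01931312 1.39044724] [0.55324848 0.01692071 1.39571142] [-1.4 -1.2 -0.2 -0.3 -0.7  0.2 -1.6 -0.7 -1.8 -1.1 -0.2 -1.5 -0.5 -0.8]
wrist fit [0.5517667  0.01584057 1.39535804] [-0.4  0.4  0.2  0.7 -0.8 -0.6  0.8 -0.3  0.7  0.9 -0.5 -0.8]
[[-368.0, 61.0], [-482.0, 136.0], [-364.0, 303.0], [-251.0, 226.0]]
[[-253.0, -147.0], [-287.0, -243.0], [-422.0, -187.0], [-382.0, -92.0]]
[[8.0, -139.0]]
[[10, 1, 25, -0.009, -0.001, -0.001], [10, 1, 25, -0.009, -0.001, -0], [10, 1, 25, -0.009, -0.001, -0.001], [10, 1, 25, -0.008, -0.001, -0], [10, 1, 25, -0.009, -0.002, -0.001], [10, -0, 25, -0.008, -0.001, -0]]
[ 0.51195996 -0.22105142  0.20013563]
```

>>> jog_arm(
  commands=[
    [10,1,25,-0.009,-0.001,-0.001],
    [10,1,25,-0.009,-0.001,0],
    [10,1,25,-0.009,-0.001,-0.001],
    [10,1,25,-0.008,-0.001,0],
    [10,1,25,-0.009,-0.002,-0.001],
    [10,0,25,-0.008,-0.001,0],
    [0,0,0,0,0,0],
    [0,0,0,0,0,0],
  ],
  gripper=90,
  newtons=60,
)

```text
clock: 4.05
position: [0.5124, -0.2171, 0.1976]
tool_rot: [-3.135, 1.566, 1.42]
force: [-0.2, 0.7, -0.8]
grip_width: 0.0551
```

Run:
```python
from plan import *
st=observe(); print(st["clock"],tojig([st["position"]]),st["position"],st["force"],st["grip_width"],bot.tip_extent)
im=grab_frame("wrist"); cv2.imwrite("pics/d_wrist.png",im[:,:,::-1])
plan(W(p,[[-240,-2]],.042)[0],8)
```

```text
[0.55196665 0.01434616 1.40004179] [0.55487749 0.01931312 1.39044724] [0.55324848 0.01692071 1.39571142] [-1.4 -1.2 -0.2 -0.3 -0.7  0.2 -1.6 -0.7 -1.8 -1.1 -0.2 -1.5 -0.5 -0.8]
wrist fit [0.55182386 0.01591809 1.39535753] [-0.4  0.4  0.2  0.7 -0.8 -0.6  0.8 -0.3  0.7  0.9 -0.5 -0.8]
4.05 [[-236.34260806   -1.87755192]] [ 0.5124213  -0.21712437  0.19758264] [-0.2390176   0.67648327 -0.79863441] 0.05509347238547125 0.011
[[19, 0, 1, 0.002, -0.001, 0], [20, 0, 0, 0.002, -0.001, 0], [19, 0, 1, 0.002, -0, 0], [20, 0, 0, 0.002, -0.001, 0], [19, 0, 1, 0.002, -0, 0], [20, 0, 0, 0.003, -0.001, 0], [19, 0, 0, 0.002, -0, 0], [20, 0, 1, 0.003, -0.001, 0]]
[ 0.51178099 -0.22076314  0.04163387]
```

View pics/d_wrist.png

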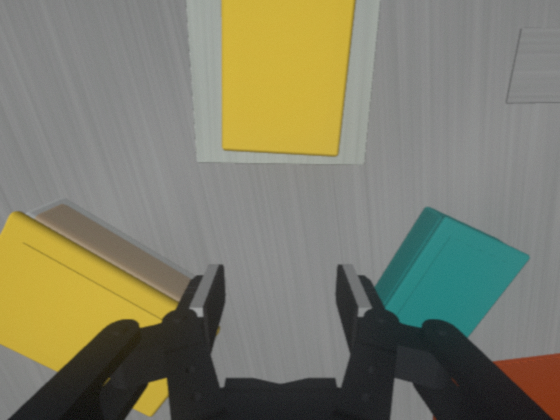

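>>> jog_arm(
  commands=[
    [19,0,0,0.002,-0.001,0],
    [20,0,0,0.002,-0.001,0],
    [19,0,0,0.002,0,0],
    [20,0,0,0.002,-0.001,0],
    [19,0,0,0.002,0,0],
    [20,0,0,0.003,-0.001,0],
    [19,0,0,0.002,0,0],
    [17,0,0,0.003,-0.001,0],
    [0,0,0,0,0,0],
    [0,0,0,0,0,0],
  ],
)

```text
clock: 5.1
position: [0.5199, -0.2022, 0.0439]
tool_rot: [2.142, 1.562, 0.414]
force: [-0.4, 0.4, -0.0]
grip_width: 0.0552
```

```bash
cat > s.py <<'E'
from plan import *
st=observe(); R=Rn.from_euler("xyz",st["tool_rot"]).as_matrix(); jx=np.array([np.cos(p[2]),np.sin(p[2])])
print(st["clock"],"jig",tojig([st["position"]]).round(1),st["position"].round(4),"F along jx",(st["force"][:2]@jx).round(2),st["force"].round(2),"yaw err",(np.arctan2(-R[1,2],-R[0,2])-p[2]).round(4),R[2].round(3))
E
python3 s.py
```

```text
[0.55196665 0.01434616 1.40004179] [0.55487749 0.01931312 1.39044724] [0.55324848 0.01692071 1.39571142] [-1.4 -1.2 -0.2 -0.3 -0.7  0.2 -1.6 -0.7 -1.8 -1.1 -0.2 -1.5 -0.5 -0.8]
wrist fit [0.55181899 0.01591737 1.39535912] [-0.4  0.4  0.2  0.7 -0.8 -0.6  0.8 -0.3  0.7  0.9 -0.5 -0.8]
5.1 jig [[-220.3   -6.6]] [ 0.5199 -0.2022  0.0439] F along jx 0.32 [-0.35  0.39 -0.04] yaw err 0.0183 [-1.     0.008 -0.005]
```

>>> jog_arm(
  commands=[
    [0.5,-2,0,0.009,-0.002,0.003],
    [0.5,-2,0,0.009,-0.002,0.003],
    [0.5,-2,0,0.002,-0.002,0.002],
    [0,0,0,0,0,0],
    [0,0,-2,0,0,0],
    [0,0,-2,0,0,0],
  ],
)

```text
clock: 5.7
position: [0.5158, -0.1964, 0.0456]
tool_rot: [1.515, 1.55, -0.234]
force: [-0.3, 0.1, -0.2]
grip_width: 0.0556
```

```bash
python3 s.py|tail -1
```

```text
5.7 jig [[-215.4   -1.7]] [ 0.5158 -0.1964  0.0456] F along jx 0.05 [-0.29  0.1  -0.23] yaw err -0.0026 [-1.     0.021  0.001]
```

>>> jog_arm(
  commands=[
    [1,0,-2,0,0,-0.01],
    [1,0,-2,0,0,-0.01],
    [1,0,-2,0,0,0],
    [0,0,-2,0,0,0],
    [0,0,-1,0,0,0],
    [0,0,0,0,0,0],
  ],
)

```text
clock: 6.3
position: [0.5179, -0.1866, 0.0421]
tool_rot: [-0.675, 1.569, -2.424]
force: [0.2, -0.8, 1.1]
grip_width: 0.0553
```

```bash
python3 s.py|tail -1
```

```text
6.3 jig [[-205.3   -2. ]] [ 0.5179 -0.1866  0.0421] F along jx -0.8 [ 0.19 -0.85  1.1 ] yaw err -0.002 [-1.    -0.001  0.001]
```

>>> jog_arm(
  commands=[
    [0,0,-1.5,0,0,0],
    [0,0,-1.5,0,0,0],
    [0,0,-1.5,0,0,0],
    [0,0,-1.5,0,0,0],
    [0,0,-1.5,0,0,0],
  ],
)

```text
clock: 6.8
position: [0.5191, -0.1793, 0.0422]
tool_rot: [-0.38, 1.569, -2.129]
force: [1.0, -0.5, -0.6]
grip_width: 0.0551
```

```bash
python3 s.py|tail -1
```

```text
6.8 jig [[-197.9   -1.9]] [ 0.5191 -0.1793  0.0422] F along jx -0.31 [ 1.04 -0.5  -0.59] yaw err -0.0031 [-1.    -0.001  0.002]
```

>>> jog_arm(
  commands=[
    [0,0,-1.5,0,0,0],
    [0,0,-1.5,0,0,0],
    [0,0,-1.5,0,0,0],
    [0,0,-1.5,0,0,0],
    [0,0,-1.5,0,0,0],
  ],
)

```text
clock: 7.3
position: [0.5205, -0.1713, 0.0422]
tool_rot: [-0.433, 1.569, -2.183]
force: [0.2, -2.0, -0.9]
grip_width: 0.0556
```

```bash
python3 s.py|tail -1
```

```text
7.3 jig [[-189.8   -1.8]] [ 0.5205 -0.1713  0.0422] F along jx -1.97 [ 0.19 -2.03 -0.88] yaw err -0.0029 [-1.    -0.001  0.002]
```

>>> jog_arm(
  commands=[
    [0,-0.1,-2,0,0,0],
    [0,-0.1,-2,0,0,0],
    [0,-0.1,-2,0,0,0],
    [0,-0.1,-2,0,0,0],
    [0,-0.1,-2,0,0,0],
    [0,-0.1,-2,0,0,0],
    [0,-0.1,-2,0,0,0],
    [0,-0.1,-2,0,0,0],
  ],
)

```text
clock: 8.1
position: [0.5227, -0.154, 0.0422]
tool_rot: [-0.407, 1.569, -2.156]
force: [-0.2, -1.8, -0.1]
grip_width: 0.0553
```

```bash
python3 s.py|tail -1;  python3 -c "
from h import *
cv2.imwrite('pics/e.png',cv2.resize(grab_frame('wrist')[0:400,100:460,::-1],None,fx=1.5,fy=1.5))"
```

```text
8.1 jig [[-172.4   -1. ]] [ 0.5227 -0.154   0.0422] F along jx -1.76 [-0.2  -1.75 -0.1 ] yaw err -0.0029 [-1.    -0.001  0.002]
```

View pics/e.png

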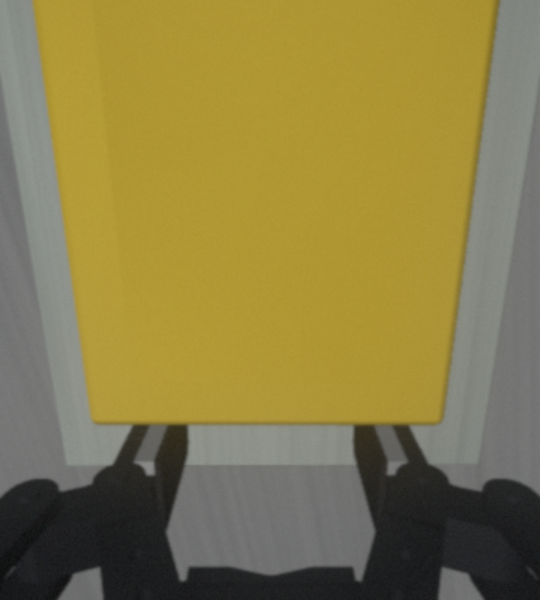

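>>> jog_arm(
  commands=[
    [0,0,-2,0,0,0],
    [0,0,-2,0,0,0],
    [0,0,-2,0,0,0],
    [0,0,-2,0,0,0],
    [0,0,-2,0,0,0],
    [0,0,-2,0,0,0],
    [0,0,-2,0,0,0],
    [0,0,-2,0,0,0],
    [0,0,-2,0,0,0],
  ],
)

```text
clock: 9.05
position: [0.5262, -0.1346, 0.0422]
tool_rot: [-0.436, 1.569, -2.185]
force: [-0.4, -1.4, 0.1]
grip_width: 0.055
```

```bash
python3 s.py|tail -1;  python3 -c "
from h import *
cv2.imwrite('pics/f.png',cv2.resize(grab_frame('wrist')[0:400,100:460,::-1],None,fx=1.5,fy=1.5))
im=grab_frame('top');cv2.imwrite('pics/f2.png',cv2.resize(im[130:240,155:345,::-1],None,fx=4.2,fy=4.2,interpolation=cv2.INTER_CUBIC))"
```

```text
9.05 jig [[-152.7   -1.1]] [ 0.5262 -0.1346  0.0422] F along jx -1.4 [-0.37 -1.35  0.07] yaw err -0.0028 [-1.    -0.001  0.002]
```

View pics/f.png

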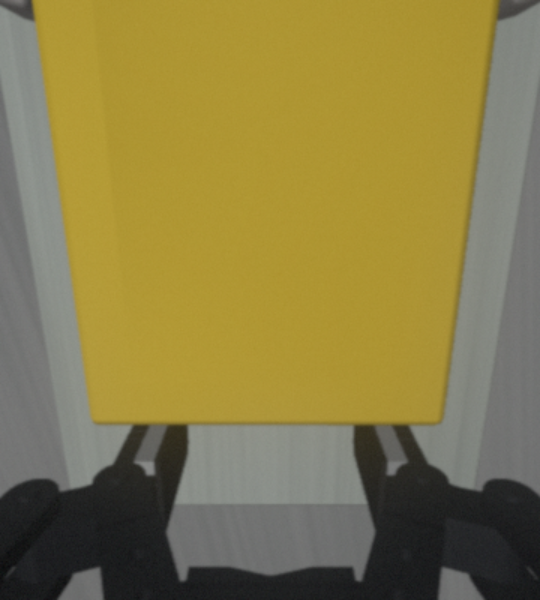

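View pics/f2.png

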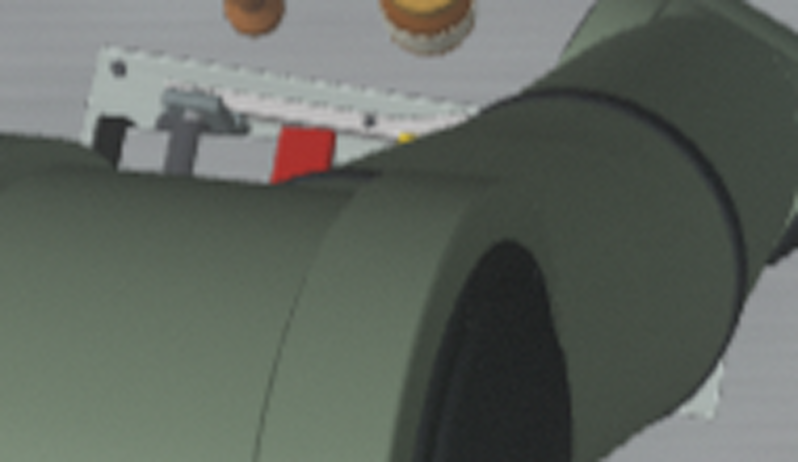

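Both fingers are flat on the back face. The flare ends show symmetrically on either side of the tub, so I'll keep pushing.

>>> jog_arm(
  commands=[
    [0,0,-2,0,0,0],
    [0,0,-2,0,0,0],
    [0,0,-2,0,0,0],
    [0,0,-2,0,0,0],
    [0,0,-2,0,0,0],
    [0,0,-2,0,0,0],
  ],
)

```text
clock: 9.75
position: [0.5285, -0.122, 0.0422]
tool_rot: [-0.399, 1.569, -2.148]
force: [0.4, -1.2, -0.4]
grip_width: 0.0551
```

```bash
python3 s.py|tail -1;  python3 -c "
from h import *
cv2.imwrite('pics/g.png',cv2.resize(grab_frame('wrist')[0:400,100:460,::-1],None,fx=1.5,fy=1.5))"
```

```text
9.75 jig [[-139.9   -1.1]] [ 0.5285 -0.122   0.0422] F along jx -1.1 [ 0.41 -1.19 -0.39] yaw err -0.003 [-1.    -0.001  0.002]
```

View pics/g.png

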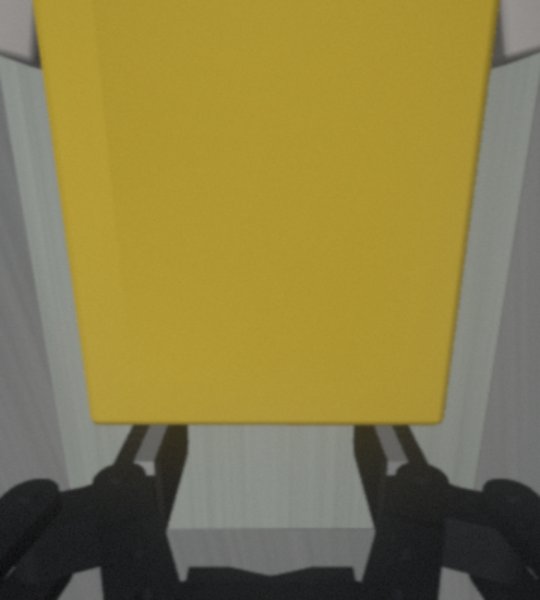

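>>> jog_arm(
  commands=[
    [0,0,-2,0,0,0],
    [0,0,-2,0,0,0],
    [0,0,-2,0,0,0],
    [0,0,-2,0,0,0],
    [0,0,-2,0,0,0],
    [0,0,-2,0,0,0],
    [0,0,-2,0,0,0],
  ],
)

```text
clock: 10.5
position: [0.5312, -0.1068, 0.0422]
tool_rot: [-0.433, 1.569, -2.182]
force: [0.0, -2.5, 0.6]
grip_width: 0.055
```

```bash
python3 s.py|tail -1;  python3 -c "
from h import *
cv2.imwrite('pics/h.png',cv2.resize(grab_frame('wrist')[0:400,100:460,::-1],None,fx=1.5,fy=1.5))"
```

```text
10.5 jig [[-124.5   -1.1]] [ 0.5312 -0.1068  0.0422] F along jx -2.41 [ 0.03 -2.46  0.56] yaw err -0.0028 [-1.    -0.001  0.002]
```

View pics/h.png

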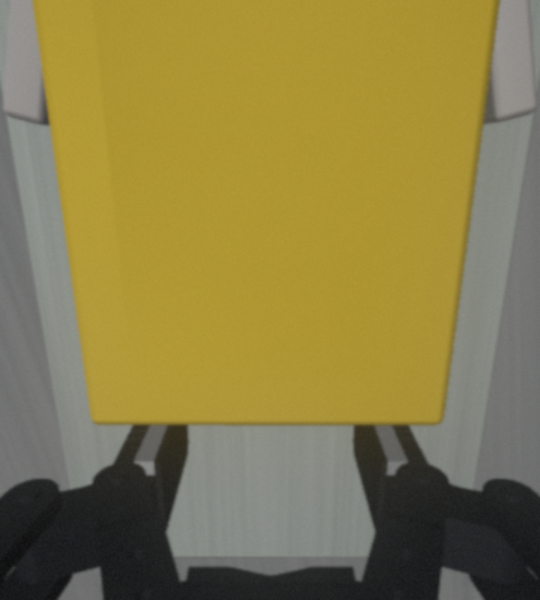

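Sliding at about 2 N, symmetric between the rails. Pushing on.

>>> jog_arm(
  commands=[
    [0,0,-2,0,0,0],
    [0,0,-2,0,0,0],
    [0,0,-2,0,0,0],
    [0,0,-2,0,0,0],
    [0,0,-2,0,0,0],
    [0,0,-2,0,0,0],
    [0,0,-2,0,0,0],
    [0,0,-2,0,0,0],
  ],
)

```text
clock: 11.35
position: [0.5344, -0.0896, 0.0422]
tool_rot: [-0.417, 1.569, -2.166]
force: [-0.8, -2.0, 0.4]
grip_width: 0.0555
```

>>> jog_arm(
  commands=[
    [0,0,-2,0,0,0],
    [0,0,-2,0,0,0],
    [0,0,-2,0,0,0],
    [0,0,-2,0,0,0],
    [0,0,-2,0,0,0],
  ],
)

```text
clock: 11.85
position: [0.5363, -0.0788, 0.0422]
tool_rot: [-0.411, 1.569, -2.159]
force: [-1.2, -2.2, 1.7]
grip_width: 0.0557
```

```bash
python3 s.py|tail -1;  python3 -c "
from h import *
cv2.imwrite('pics/i.png',cv2.resize(grab_frame('wrist')[0:400,100:460,::-1],None,fx=1.5,fy=1.5))"
```

```text
11.85 jig [[-96.   -1.3]] [ 0.5363 -0.0788  0.0422] F along jx -2.4 [-1.17 -2.23  1.7 ] yaw err -0.0027 [-1.    -0.001  0.002]
```

View pics/i.png

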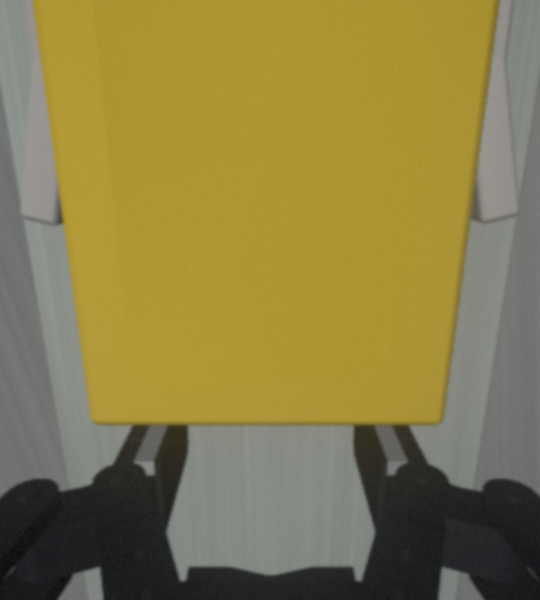

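>>> jog_arm(
  commands=[
    [0,0,-2,0,0,0],
    [0,0,-2,0,0,0],
    [0,0,-2,0,0,0],
    [0,0,-2,0,0,0],
    [0,0,-2,0,0,0],
    [0,0,-2,0,0,0],
    [0,0,-2,0,0,0],
    [0,0,-2,0,0,0],
  ],
)

```text
clock: 12.7
position: [0.5394, -0.0615, 0.0421]
tool_rot: [-0.425, 1.569, -2.174]
force: [-1.0, -2.6, 1.5]
grip_width: 0.0556
```

>>> jog_arm(
  commands=[
    [0,0,-1.5,0,0,0],
    [0,0,-1.5,0,0,0],
    [0,0,-1.5,0,0,0],
    [0,0,-1.5,0,0,0],
  ],
)

```text
clock: 13.1
position: [0.5406, -0.055, 0.0421]
tool_rot: [-0.412, 1.569, -2.161]
force: [-1.4, -2.1, 1.6]
grip_width: 0.0552
```

```bash
python3 s.py|tail -1
```

```text
13.1 jig [[-71.8  -1.3]] [ 0.5406 -0.055   0.0421] F along jx -2.33 [-1.4  -2.12  1.57] yaw err -0.0025 [-1.    -0.001  0.002]
```

>>> jog_arm(
  commands=[
    [0,0,-1,0,0,0],
    [0,0,-1,0,0,0],
    [0,0,-1,0,0,0],
    [0,0,-1,0,0,0],
  ],
)

```text
clock: 13.5
position: [0.5413, -0.0514, 0.0421]
tool_rot: [-0.254, 1.568, -2.003]
force: [-1.3, -7.1, 0.4]
grip_width: 0.0554
```

>>> jog_arm(
  commands=[
    [0,0,-1,0,0,0],
    [0,0,-1,0,0,0],
    [0,0,-1,0,0,0],
  ],
)

```text
clock: 13.8
position: [0.5413, -0.0508, 0.0422]
tool_rot: [-0.088, 1.565, -1.838]
force: [-1.1, -9.0, 2.0]
grip_width: 0.0553
```

>>> jog_arm(
  commands=[
    [0,0,-1,0,0,0],
    [0,0,-1,0,0,0],
    [0,0,-1,0,0,0],
  ],
)

```text
clock: 14.1
position: [0.5412, -0.0508, 0.0422]
tool_rot: [-0.025, 1.562, -1.778]
force: [-2.0, -7.7, 1.4]
grip_width: 0.055
```

```bash
python3 s.py|tail -1;  python3 -c "
from h import *
cv2.imwrite('pics/k.png',cv2.resize(grab_frame('wrist')[0:400,100:460,::-1],None,fx=1.5,fy=1.5))
cv2.imwrite('pics/k2.png',cv2.resize(grab_frame('scene')[205:345,195:415,::-1],None,fx=3.6,fy=3.6,interpolation=cv2.INTER_CUBIC))"
```

```text
14.1 jig [[-67.5  -1.2]] [ 0.5412 -0.0508  0.0422] F along jx -7.96 [-1.97 -7.74  1.41] yaw err -0.0062 [-1.    -0.     0.009]
```

View pics/k.png

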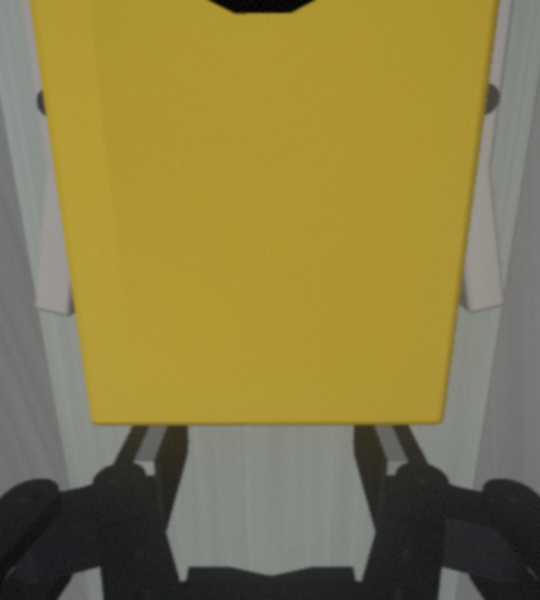

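View pics/k2.png

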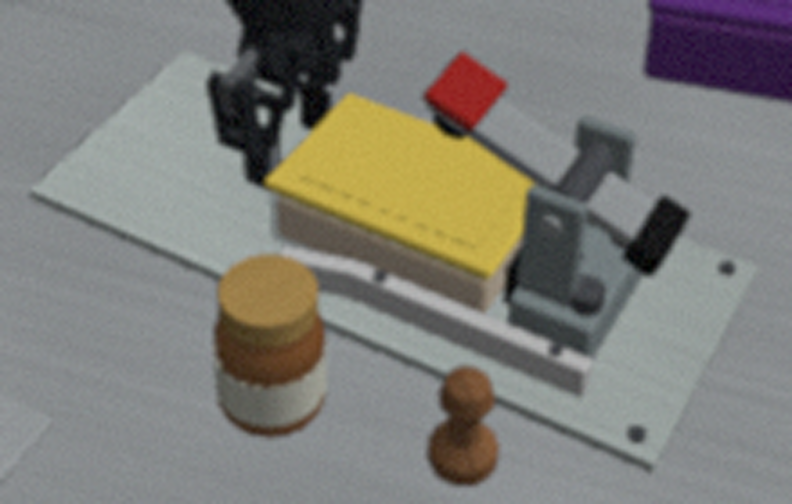

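Run:
```python
from plan import *
S=cam("scene")
l=np.array([(490,277),(265,185),(350,93)])/3.6+[195,205]; print("lid now",tojig(back(S,l,.058)).round(1))
# features check: rail end right inner top z30 (-31,-63); screws; buffer dark edge vs tub
def show(P,z): print(P,((proj(S,W(p,[P],z))-[195,205])*3.6).round(0))
for P,z in [((210,-85),.008),((210,85),.008),((-210,-85),.008),((160,-52.5),.03),((90,-30),.047),((90,-30),.017),((100,-30),.047),((100,-30),.017),((40,0),.138),((50,0),.138),((130,0),.1)]: show(P,z)
im=cv2.imread("pics/k2.png"); cv2.imwrite("pics/k3.png",cv2.resize(im[160:360,420:680],None,fx=3,fy=3,interpolation=cv2.INTER_CUBIC))
```

```text
[0.55196665 0.01434616 1.40004179] [0.55487749 0.01931312 1.39044724] [0.55324848 0.01692071 1.39571142] [-1.4 -1.2 -0.2 -0.3 -0.7  0.2 -1.6 -0.7 -1.8 -1.1 -0.2 -1.5 -0.5 -0.8]
wrist fit [0.55180429 0.01590131 1.39536009] [-0.4  0.4  0.2  0.7 -0.8 -0.6  0.8 -0.3  0.7  0.9 -0.5 -0.8]
lid now [[ 98.7 -54.4]
 [-48.3 -54.3]
 [-48.7  45.7]]
(210, -85) [[650. 459.]]
(210, 85) [[754. 260.]]
(-210, -85) [[ 26. 184.]]
(160, -52.5) [[590. 353.]]
(90, -30) [[494. 258.]]
(90, -30) [[491. 296.]]
(100, -30) [[510. 265.]]
(100, -30) [[507. 302.]]
(40, 0) [[447.  76.]]
(50, 0) [[463.  82.]]
(130, 0) [[589. 182.]]
```

View pics/k3.png

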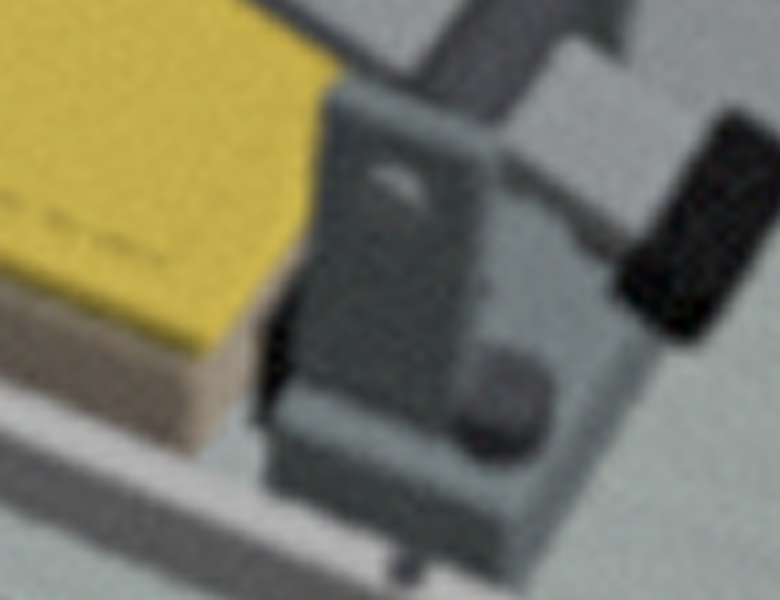

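The tub is at the buffer: the force rises at about 0.32 mm/N, like the rubber, and the scene view shows its front face meeting the black edge at (260,390) of the crop. Now I'll back off gently.

>>> jog_arm(
  commands=[
    [0,0,1,0,0,0],
    [0,0,2,0,0,0],
    [0,0,3,0,0,0],
    [0,0,5,0,0,0],
    [0,0,10,0,0,0],
    [0,0,15,0,0,0],
    [-10,0,10,0,0,0],
    [-20,0,0,0,0,0],
    [-30,0,0,0,0,0],
    [-40,0,0,0,0,0],
    [-40,0,0,0,0,0],
    [-40,0,-20,0,0,0],
    [-20,0,-40,0,0,0],
    [0,0,-40,0,0,0],
    [0,0,0,0,0,0],
  ],
)

```text
clock: 15.7
position: [0.5495, -0.0029, 0.2555]
tool_rot: [0.05, 1.565, -1.713]
force: [-0.8, 0.1, -0.3]
grip_width: 0.0552
```

```bash
python3 s.py|tail -1;  python3 -c "
from h import *
np.save('m_st.npy',observe(),allow_pickle=True)
im=grab_frame('wrist')[:,:,::-1]; cv2.imwrite('pics/m.png',im)
cv2.imwrite('pics/m2.png',cv2.resize(im[0:200,160:420],None,fx=3,fy=3,interpolation=cv2.INTER_CUBIC))"
```

```text
15.7 jig [[-18.9  -1. ]] [ 0.5495 -0.0029  0.2555] F along jx -0.06 [-0.79  0.08 -0.25] yaw err -0.0163 [-1.     0.     0.006]
```

View pics/m.png

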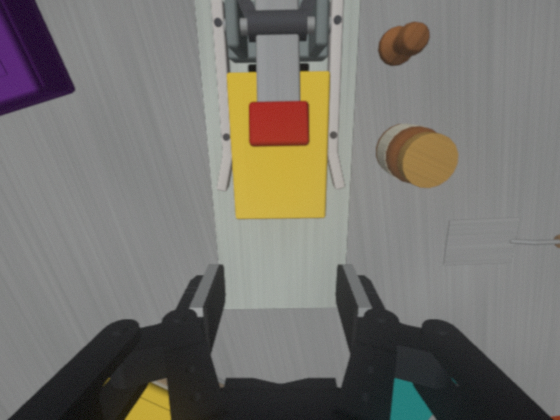

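View pics/m2.png

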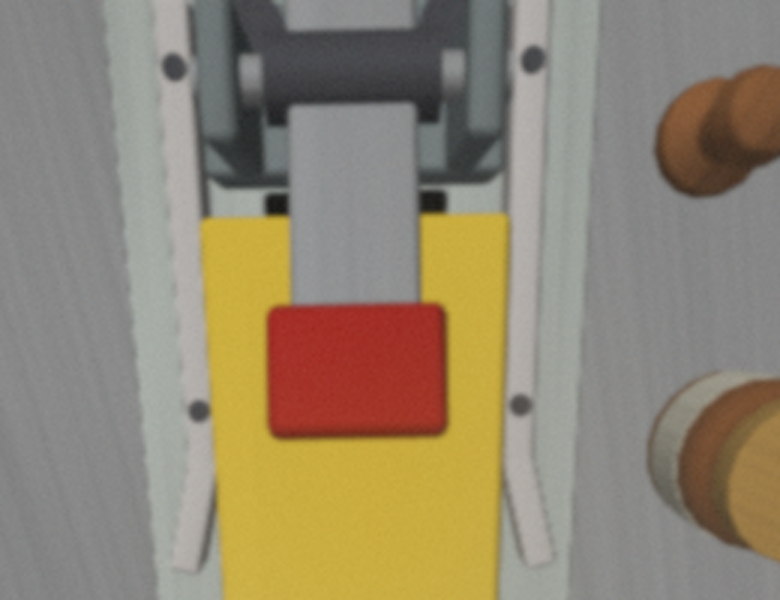

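Run:
```python
from plan import *
import fit
st=np.load("m_st.npy",allow_pickle=True).item(); C=cam("wrist",st); o=np.array([160,0])
# refit
B=np.array([(204,570),(527,565),(217,450),(503,450)])/3+o; BP=[(-31,63),(-31,-63),(10,52.5),(10,-52.5)]
A=np.array([(225,308),(346,308)]); 
r=least_squares(lambda q:(proj(C,W(q,BP,.03))-B).ravel(),p); print(r.x,r.fun.round(1))
def tj(X,q):
    c,s=np.cos(q[2]),np.sin(q[2]); d=np.array(X)[:,:2]-q[:2]; return (np.c_[d@[c,s],d@[-s,c]]*1000).round(1)
for q in (p,r.x):
  print("pad",tj(back(C,[np.array((356.5,370.5))/3+o],.138),q),"pad corners",tj(back(C,np.array([(268,305),(445,435)])/3+o,.138),q).tolist())
  print("lid front",tj(back(C,np.array([(203,218),(507,213)])/3+o,.058),q).tolist(),"buffer visible back edge",tj(back(C,np.array([(277,194),(433,191)])/3+o,.047),q).tolist(),"carriage front edge",tj(back(C,np.array([(350,182)])/3+o,.047),q), "lid back",tj(back(C,np.array([(236,219),(326,217)]),.058),q).tolist())
  print("hinge",tj(back(C,np.array([(353,68)])/3+o,.11),q))
padw=back(C,[np.array((356.5,370.5))/3+o],.138)[0]; print("pad world",padw)
R=Rn.from_euler("xyz",st["tool_rot"]).as_matrix(); print("tool shift mm",R.T@(padw-st["position"])*1000)
```

```text
[0.55196665 0.01434616 1.40004179] [0.55487749 0.01931312 1.39044724] [0.55324848 0.01692071 1.39571142] [-1.4 -1.2 -0.2 -0.3 -0.7  0.2 -1.6 -0.7 -1.8 -1.1 -0.2 -1.5 -0.5 -0.8]
wrist fit [0.55179314 0.01588627 1.39535995] [-0.4  0.4  0.2  0.7 -0.8 -0.6  0.8 -0.3  0.7  0.9 -0.5 -0.8]
[0.55310853 0.0179272  1.39210202] [-1.4 -1.9  0.1 -1.7  1.1  2.3  0.2  1. ]
pad [[49.6 -0. ]] pad corners [[65.5, 21.4], [33.3, -22.4]]
lid front [[91.7, 48.0], [91.5, -47.9]] buffer visible back edge [[99.3, 25.1], [99.3, -25.4]] carriage front edge [[102.4   1.4]] lid back [[-56.3, 49.3], [-55.7, -49.6]]
hinge [[121.9  -0.3]]
pad [[47.4  1.1]] pad corners [[63.2, 22.6], [31.1, -21.4]]
lid front [[89.3, 49.2], [89.4, -46.7]] buffer visible back edge [[96.9, 26.4], [97.1, -24.1]] carriage front edge [[100.1   2.7]] lid back [[-58.7, 50.1], [-57.7, -48.9]]
hinge [[119.6   1. ]]
pad world [0.56048037 0.06474591 0.138     ]
tool shift mm [117.13002903  -2.14497961 -69.14437069]
```

>>> jog_arm(
  commands=[
    [0,-1,-10,-0.008,0,0],
    [0,-1,-10,-0.008,0,0],
    [0,0,-9,0,0,0],
    [0,0,0,0,0,0],
    [0,0,0,0,0,0],
  ],
  gripper=255,
)

```text
clock: 16.25
position: [0.5519, 0.0221, 0.2557]
tool_rot: [-0.057, 1.563, -1.808]
force: [0.5, -0.5, 0.9]
grip_width: 0.0001
```

```bash
python3 s.py|tail -1;  python3 -c "
from h import *
np.save('n_st.npy',observe(),allow_pickle=True)
im=grab_frame('wrist')[:,:,::-1]; cv2.imwrite('pics/n.png',im)
cv2.imwrite('pics/n2.png',cv2.resize(im[30:230,160:420],None,fx=3,fy=3,interpolation=cv2.INTER_CUBIC))"
```

```text
16.25 jig [[6.1 1. ]] [0.5519 0.0221 0.2557] F along jx -0.39 [ 0.45 -0.48  0.86] yaw err -0.0053 [-1.    -0.     0.008]
```

View pics/n2.png

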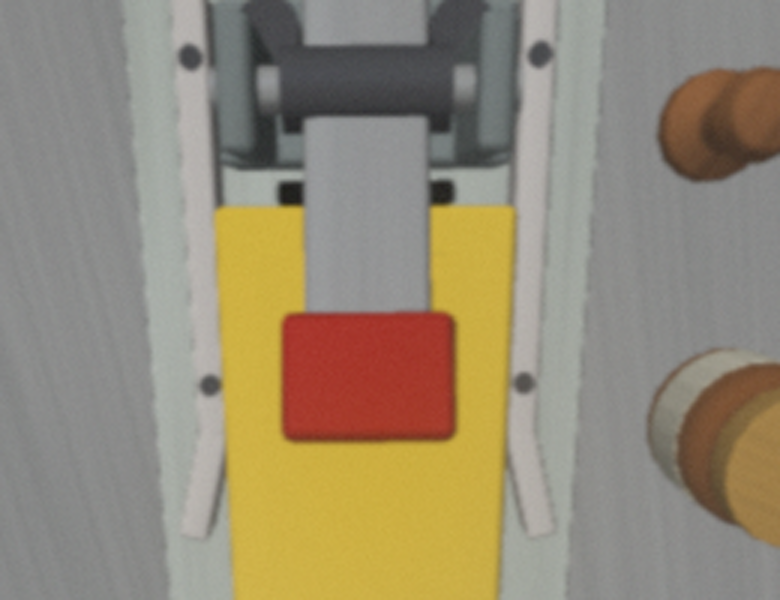

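The near-vertical view shows the lid edge (zoom row 206) meeting the black buffer (rows 181–204) with no gap. The tub is square between the rails.

```bash
python3 - <<'E' | tail -6
from plan import *
st=np.load("n_st.npy",allow_pickle=True).item(); C=cam("wrist",st); o=np.array([160,30])
R=Rn.from_euler("xyz",st["tool_rot"]).as_matrix()
padw=back(C,[np.array((369,376.5))/3+o],.138)[0]; print("pad",tojig([padw]),"tool shift mm",R.T@(padw-st["position"])*1000)
print("lid front",tojig(back(C,np.array([(218,208),(514,206)])/3+o,.058)).round(1).tolist(),"buffer strip z47",tojig(back(C,np.array([(366,181),(366,205)])/3+o,.047)).round(1).tolist(), "rail screws 26.5?",tojig(back(C,np.array([(209,385),(524,383)])/3+o,.03)).round(1).tolist(),"bend",tojig(back(C,np.array([(223,430),(510,430)])/3+o,.03)).round(1).tolist(),"ends -31",tojig(back(C,np.array([(210,536),(529,536)])/3+o,.03)).round(1).tolist())
E
```

```text
[0.55196665 0.01434616 1.40004179] [0.55487749 0.01931312 1.39044724] [0.55324848 0.01692071 1.39571142] [-1.4 -1.2 -0.2 -0.3 -0.7  0.2 -1.6 -0.7 -1.8 -1.1 -0.2 -1.5 -0.5 -0.8]
wrist fit [0.55180464 0.01590153 1.39535984] [-0.4  0.4  0.2  0.7 -0.8 -0.6  0.8 -0.3  0.7  0.9 -0.5 -0.8]
pad [[50.33174958 -0.21295371]] tool shift mm [117.3526219    1.06074465 -45.1189386 ]
lid front [[91.9, 47.9], [91.9, -47.9]] buffer strip z47 [[100.1, -0.1], [92.6, -0.1]] rail screws 26.5? [[29.7, 58.7], [29.8, -58.8]] bend [[12.6, 54.4], [12.0, -54.4]] ends -31 [[-29.9, 61.8], [-30.6, -63.9]]
```

>>> jog_arm(
  commands=[
    [0,0,-10,-0.003,0,0],
    [0,0,-10,-0.002,0,0],
    [0,1,-10,0,0,0],
    [10,0,-7,0,0,0],
    [15,0,0,0,0,0],
    [15,0,0,0,0,0],
    [15,0,0,0,0,0],
    [10,0,0,0,0,0],
    [0,0,0,0,0,0],
  ],
)

```text
clock: 17.2
position: [0.5598, 0.0639, 0.1846]
tool_rot: [-0.207, 1.562, -1.951]
force: [0.4, -0.5, 1.3]
grip_width: 0.0001
```

```bash
python3 s.py|tail -1
```

```text
17.2 jig [[48.7  0.6]] [0.5598 0.0639 0.1846] F along jx -0.37 [ 0.43 -0.46  1.28] yaw err 0.0021 [-1.    -0.002  0.008]
```

>>> jog_arm(
  commands=[
    [5,0,0,0,0,0],
    [5,0,0,0,0,0],
    [5,0,0,0,0,0],
    [4,0,0,0,0,0],
    [2,0,0,0,0,0],
    [2,0,0,0,0,0],
    [0,0,0,0,0,0],
  ],
)

```text
clock: 17.9
position: [0.5605, 0.064, 0.1609]
tool_rot: [0.007, 1.563, -1.737]
force: [0.6, -0.3, -0.3]
grip_width: 0.0
```

>>> jog_arm(
  commands=[
    [1.5,0,0,0,0,0],
    [1.5,0,0,0,0,0],
    [1.5,0,0,0,0,0],
    [1,0,0,0,0,0],
  ],
)

```text
clock: 18.3
position: [0.5607, 0.064, 0.1554]
tool_rot: [0.103, 1.564, -1.641]
force: [0.1, 0.4, -1.5]
grip_width: -0.0002
```

```bash
python3 s.py|tail -1
```

```text
18.3 jig [[48.9 -0.4]] [0.5607 0.064  0.1554] F along jx 0.39 [ 0.07  0.38 -1.45] yaw err 0.002 [-1.     0.001  0.007]
```

>>> jog_arm(
  commands=[
    [1.5,0,0,0,0,0],
    [1.5,0,0,0,0,0],
    [1.5,0,0,0,0,0],
    [1,0,0,0,0,0],
  ],
)

```text
clock: 18.7
position: [0.561, 0.0631, 0.1508]
tool_rot: [0.224, 1.564, -1.521]
force: [-4.5, -0.9, 12.0]
grip_width: -0.0002
```

>>> jog_arm(
  commands=[
    [1,0,0,0,0,0],
    [1,0,0,0,0,0],
    [1,0,0,0,0,0],
  ],
)

```text
clock: 19.0
position: [0.5608, 0.0623, 0.1491]
tool_rot: [0.222, 1.564, -1.524]
force: [-4.6, -1.6, 12.2]
grip_width: 0.0
```

>>> jog_arm(
  commands=[
    [1.5,0,0,0,0,0],
    [1.5,0,0,0,0,0],
    [1.5,0,0,0,0,0],
  ],
)

```text
clock: 19.3
position: [0.5606, 0.0609, 0.1459]
tool_rot: [0.219, 1.564, -1.528]
force: [-4.7, -2.4, 11.5]
grip_width: 0.0002
```

```bash
python3 s.py|tail -1
```

```text
19.3 jig [[45.9 -0.8]] [0.5606 0.0609 0.1459] F along jx -3.2 [-4.74 -2.41 11.55] yaw err -0.0009 [-1.     0.001  0.007]
```

>>> jog_arm(
  commands=[
    [1.5,0,0.3,0,0,0],
    [1.5,0,0.3,0,0,0],
    [1.5,0,0.3,0,0,0],
    [1.5,0,0.3,0,0,0],
    [1.5,0,0.3,0,0,0],
  ],
)

```text
clock: 19.8
position: [0.5602, 0.0586, 0.1399]
tool_rot: [0.252, 1.565, -1.496]
force: [-2.1, -0.2, 8.9]
grip_width: 0.0001
```

```bash
python3 s.py|tail -1
```

```text
19.8 jig [[43.5 -0.8]] [0.5602 0.0586 0.1399] F along jx -0.57 [-2.07 -0.21  8.88] yaw err -0.002 [-1.     0.002  0.006]
```

>>> jog_arm(
  commands=[
    [1.5,0,0.3,0,0,0],
    [1.5,0,0.3,0,0,0],
    [1.5,0,0.3,0,0,0],
    [1.5,0,0.3,0,0,0],
    [1.5,0,0.3,0,0,0],
  ],
)

```text
clock: 20.3
position: [0.5598, 0.0566, 0.1333]
tool_rot: [0.278, 1.565, -1.471]
force: [-2.0, -0.4, 5.1]
grip_width: 0.0001
```

```bash
python3 s.py|tail -1;  python3 -c "
from h import *
cv2.imwrite('pics/q.png',cv2.resize(grab_frame('scene')[185:345,195:415,::-1],None,fx=3.6,fy=3.6,interpolation=cv2.INTER_CUBIC))"
```

```text
20.3 jig [[41.5 -0.7]] [0.5598 0.0566 0.1333] F along jx -0.77 [-2.03 -0.42  5.09] yaw err -0.0026 [-1.     0.001  0.005]
```

View pics/q.png

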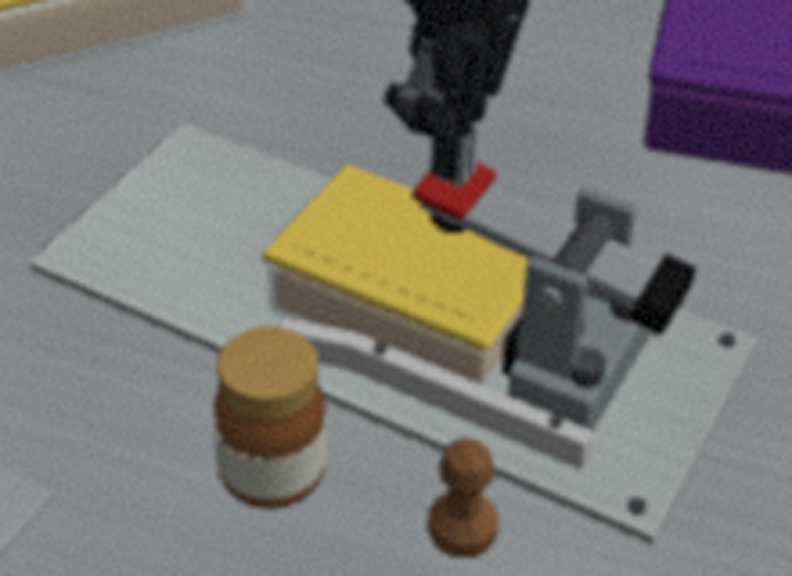

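The finger sits mid-pad on the red pad (455,185). The force is falling as expected toward the centre (12, 8.9, 5.1 N), and the tub hasn't moved.

>>> jog_arm(
  commands=[
    [1.5,0,0.3,0,0,0],
    [1.5,0,0.3,0,0,0],
    [1.5,0,0.3,0,0,0],
    [1.2,0,0.2,0,0,0],
  ],
)

```text
clock: 20.75
position: [0.5595, 0.0553, 0.1273]
tool_rot: [0.271, 1.565, -1.478]
force: [-0.8, -0.5, 3.4]
grip_width: -0.0002
```

>>> jog_arm(
  commands=[
    [1,0,0.2,0,0,0],
    [1,0,0.2,0,0,0],
  ],
)

```text
clock: 20.95
position: [0.5594, 0.0549, 0.1249]
tool_rot: [0.242, 1.565, -1.507]
force: [0.9, 0.1, 0.6]
grip_width: -0.0001
```

```bash
python3 s.py|tail -1
```

```text
20.95 jig [[39.7 -0.7]] [0.5594 0.0549 0.1249] F along jx 0.21 [0.86 0.06 0.63] yaw err -0.0027 [-1.     0.001  0.005]
```

>>> jog_arm(
  commands=[
    [1,0,0.2,0,0,0],
    [1,0,0.2,0,0,0],
    [1,0,0,0,0,0],
    [0,0,0,0,0,0],
  ],
)

```text
clock: 21.35
position: [0.5593, 0.0545, 0.1213]
tool_rot: [0.216, 1.565, -1.532]
force: [0.1, 0.7, -0.1]
grip_width: -0.0
```

```bash
python3 s.py|tail -1;  python3 -c "
from h import *
cv2.imwrite('pics/r.png',cv2.resize(grab_frame('scene')[185:345,195:415,::-1],None,fx=3.6,fy=3.6,interpolation=cv2.INTER_CUBIC))"
```

```text
21.35 jig [[39.3 -0.6]] [0.5593 0.0545 0.1213] F along jx 0.73 [ 0.12  0.72 -0.1 ] yaw err -0.0026 [-1.     0.001  0.005]
```

View pics/r.png

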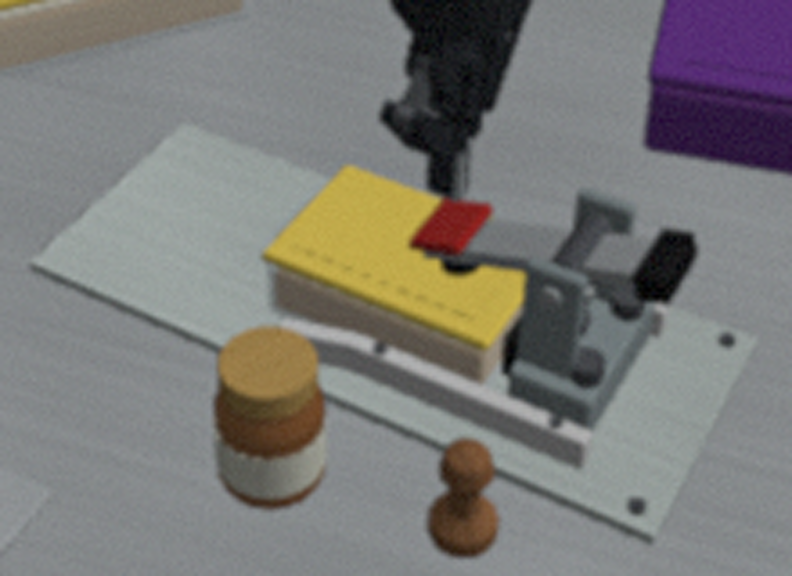

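The rocker has snapped over: the red pad is low and the foot is on the lid at (458,262), with the finger clear above it. I'll retract and check.

>>> jog_arm(
  commands=[
    [-5,0,0,0,0,0],
    [-10,0,0,0,0,0],
    [-20,0,0,0,0,0],
    [-30,0,0,0,0,0],
    [-30,0,5,0,0,0],
    [-30,0,15,0,0,0],
    [-10,0,15,0,0,0],
    [0,0,0,0,0,0],
    [0,0,0,0,0,0],
  ],
)

```text
clock: 22.3
position: [0.5526, 0.0194, 0.2664]
tool_rot: [0.601, 1.565, -1.148]
force: [-0.1, 0.8, 0.4]
grip_width: 0.0002
```

```bash
python3 s.py|tail -1;  python3 - <<'E' | tail -2
from plan import *
st=observe(); im=grab_frame('wrist')[:,:,::-1]; C=cam("wrist",st)
cv2.imwrite('pics/t.png',cv2.resize(im[30:230,160:420],None,fx=3,fy=3,interpolation=cv2.INTER_CUBIC))
im=grab_frame('scene')[:,:,::-1]; cv2.imwrite('pics/t2.png',im)
cv2.imwrite('pics/t3.png',grab_frame('top')[:,:,::-1])
np.save('t_st.npy',st,allow_pickle=True)
E
```

```text
22.3 jig [[ 3.6 -0.1]] [0.5526 0.0194 0.2664] F along jx 0.77 [-0.07  0.79  0.36] yaw err -0.0032 [-1.     0.003  0.004]
[0.55196665 0.01434616 1.40004179] [0.55487749 0.01931312 1.39044724] [0.55324848 0.01692071 1.39571142] [-1.4 -1.2 -0.2 -0.3 -0.7  0.2 -1.6 -0.7 -1.8 -1.1 -0.2 -1.5 -0.5 -0.8]
wrist fit [0.55180393 0.01590123 1.39535996] [-0.4  0.4  0.2  0.7 -0.8 -0.6  0.8 -0.3  0.7  0.9 -0.5 -0.8]
```

View pics/t.png

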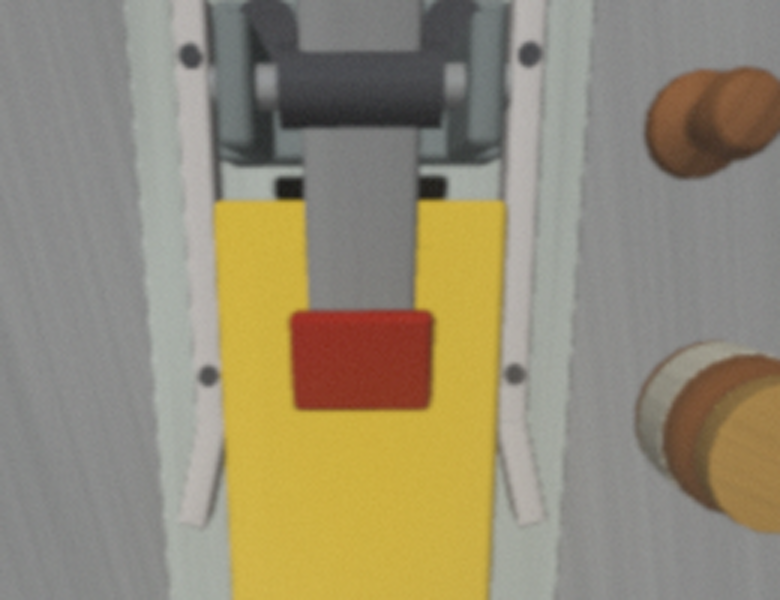

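View pics/t2.png

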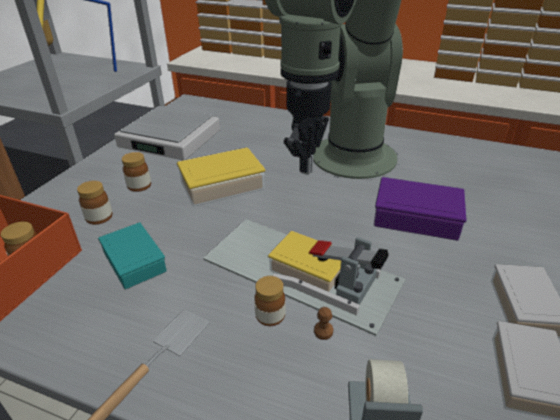

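```bash
python3 - <<'E'
import cv2
a=cv2.imread("pics/n.png"); print("n"); 
for r in range(86,103): print(r,a[r,255:260].mean(0).round(0), a[r,242:247].mean(0).round(0), a[r,305:309].mean(0).round(0))
E
python3 - <<'E'
import cv2
im=cv2.imread("pics/t.png"); cv2.imwrite("pics/t4.png",cv2.resize(im[150:230,200:520],None,fx=2.4,fy=2.4,interpolation=cv2.INTER_NEAREST))
im=cv2.imread("pics/t2.png"); cv2.imwrite("pics/t5.png",cv2.resize(im[225:320,260:410],None,fx=5,fy=5,interpolation=cv2.INTER_CUBIC))
E
```

```text
n
86 [106. 109. 104.] [96. 98. 95.] [116. 120. 116.]
87 [150. 155. 150.] [150. 155. 149.] [151. 156. 150.]
88 [164. 170. 163.] [167. 173. 167.] [156. 161. 155.]
89 [151. 156. 152.] [167. 173. 166.] [129. 134. 130.]
90 [ 97. 101.  98.] [167. 173. 167.] [74. 78. 76.]
91 [47. 49. 49.] [167. 174. 167.] [38. 41. 44.]
92 [33. 35. 36.] [167. 173. 168.] [35. 38. 39.]
93 [31. 34. 34.] [167. 174. 167.] [36. 38. 40.]
94 [32. 35. 35.] [167. 173. 168.] [35. 39. 40.]
95 [31. 33. 34.] [167. 174. 168.] [36. 41. 42.]
96 [31. 34. 36.] [167. 174. 168.] [30. 37. 39.]
97 [29. 40. 45.] [160. 172. 166.] [34. 54. 60.]
98 [ 37.  93. 109.] [133. 169. 175.] [ 46. 108. 126.]
99 [ 58. 158. 183.] [ 88. 174. 197.] [ 62. 163. 190.]
100 [ 64. 176. 205.] [ 65. 177. 206.] [ 65. 176. 204.]
101 [ 64. 177. 206.] [ 64. 177. 206.] [ 64. 176. 204.]
102 [ 64. 176. 205.] [ 64. 177. 206.] [ 66. 176. 203.]
```

View pics/t4.png

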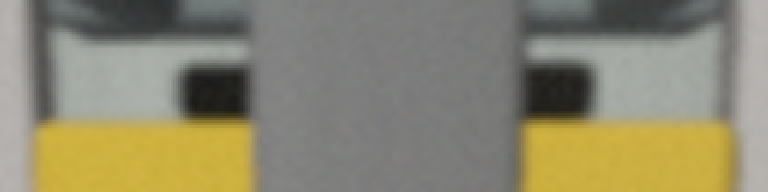

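View pics/t5.png

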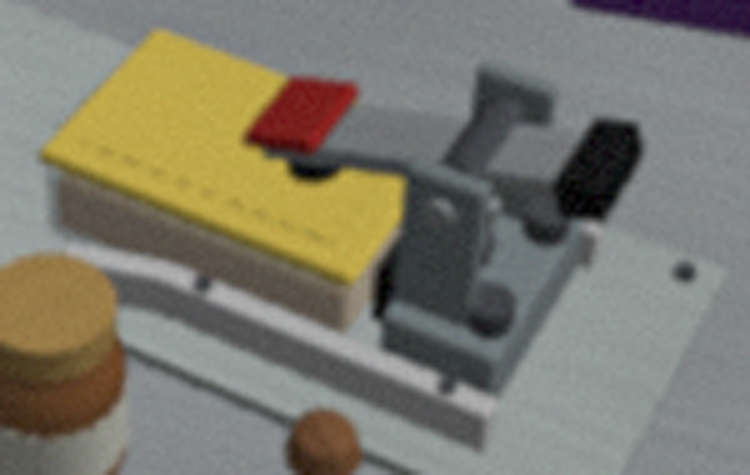

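Along the image column, the black buffer runs straight into the yellow lid with no plate showing between them. The foot rests on the lid, the neighbouring objects are unmoved and the gripper is clear. I'm handing the job in.

```bash
python3 -c "
from workcell import observe,bot
import cv2,numpy as np
a=cv2.imread('pics/a_scene.png').astype(int);b=cv2.imread('pics/t2.png').astype(int)
d=np.abs(a-b).max(2)>40
for n,r in dict(jar=(250,275,292,325),pawn=(310,305,340,340),teal=(95,222,168,290),bigyellow=(180,150,265,200),purple=(373,178,470,238)).items(): print(n,d[r[1]:r[3],r[0]:r[2]].mean().round(3))
print(observe()['clock'],observe()['force']); print(bot.job_done())"
```

```text
jar 0.003
pawn 0.0
teal 0.0
bigyellow 0.0
purple 0.0
22.45 [-0.04300959 -0.15686607 -0.44526881]
the job is handed in; nothing more can be done
None
```

The tub is home against the rubber buffer and clamped. I handed the job in at 22.5 s with the gripper well clear of everything; no verdict was reported.

- **Slide:** I pushed the tub along the rails with both fingers. Sliding took about 2–2.5 N. At the buffer the force rose to about 9 N, with roughly 0.32 mm of give per N, which matches the rubber.
- **Clamp:** I pressed the middle of the red pad with the closed fingers. The vertical force went from 12 N down to zero past the centre, with up to about 5 N of sideways force as the pad dragged. Then the rocker snapped over by itself.
- **Last checks:** The lid edge meets the black buffer with no gap visible from above, and the foot sits on the lid. A before/after comparison of the scene pictures shows no movement of the near jar, the small brown turned piece beside it, or the turquoise, purple and large yellow tubs. The wrist force was about zero.
- **Disagreement:** My camera estimates of the buffer face ranged from about 92 to 100 mm along the jig, depending on the camera and the feature measured. I therefore relied on the felt contact and the close-up view for "home", not on those coordinates.

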